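# Close the pressing mould and hold it in the corner stop

### The arm

A 7-joint arm with a two-finger parallel gripper is mounted at the origin on the work surface. World frame = base frame: x ahead of the robot, y to its left, z up, the work surface at z = 0. Lengths are in m, angles in rad, forces in N, time in s.
With the tool pointing down it reaches from about 0.4 to 0.85 m from the base axis. Payload 10.4 kg.
Tool frame: the origin (TCP) lies on the centre line of the jaws, within the pads' length; the fingertips stand r.tip_extent ahead of it and the grasp point (between the pads) lies 8 mm behind it (r.tip_extent is the distance from the TCP to the fingertips, in m); z points along the fingers, y is the direction in which the jaws open and shut (so a half turn about z gives the same grasp; the last joint's range is limited). The gripper opens to 87 mm and grips with 3 to 60 N. Pads are 19 mm wide; open, the fingers measure 117 mm over their backs; the gripper's body (75 mm by 190 mm) begins 51 mm behind the grasp point.
Start: joints at [-1.217, 0.332, -0.065, 1.46, 0.022, 1.35, -0.088], TCP at [0.23, 0.581, 0.234] pointing down, gripper open.
Joint ranges: [-2.6, 2.6], [-0.5, 2.12], [-1.47, 1.34], [0.16, 2.42], [-1.27, 4.41], [0.06, 2.06], [-2.6, 2.6]. Speed limits (rad/s): [2.22, 2.22, 2.79, 2.79, 3.14, 3.14, 3.14].

### API

Orientations are given as a unit quaternion [x, y, z, w].
In Python, from bench import r gives the robot as it stands.
- The arm moves only by the shell command python3 -m jog 'ROWS' [FORCE]. ROWS is JSON, a list of rows, each a list of 7 numbers: the shift along the tool's x, y, z in cm, then the turn, a rotation vector about the tool's x, y, z in rad, then the opening, from -1 (shut) to 1 (fully open). In form: [[tx, ty, tz, wx, wy, wz, jaw], ...]. A call has 1 to 20 rows; each row shifts and turns the commanded pose from where the row before left it, along the tool's axes as they then stand; what a row does not reach is not made up. A row lasts 1/8 s, in which the tool goes at most 62.5 mm and 10.7 degrees, less where a joint would pass 70% of its speed; a pose out of reach is approached as far as the arm can. A call with a gripper value outside its range is refused whole. The fingers move at their own pace and stop on an object; FORCE is the grip in N (left out, the last holds). Time passes only in rows, so rows that do not move let the fingers close. It gives the time, the measured TCP pose, the force and the opening at its end, in the units of the state.
- r.read_state(): the state, without advancing time (a new reading comes with each control period).
- r.camera(name): name is "scene" or "top"; returns a dict with "frame" (420x560x3 uint8, red, green, blue), "fx", "fy", "cx", "cy" (pixels), "camera_from_world" (4x4, takes a point from world to camera coordinates). Camera axes: x right, y down, z forward; pixel columns grow to the right and rows downward; lengths in m; the calibration is good to about 2 mm. A picture is of the moment at which its call begins. There is no depth.
- r.close_job(): hands the job in, once; it reports no verdict.
Trained networks look in a picture, given as the dict that the camera call returned (one of the last four; its "shot" number tells which), for a name from the list of things; names that differ only in an ending like _2 or _b are one class to them, and where a whole thing is asked for, a point or a joint stands for the part that bears it (a point fixed in the world has none). Each returns a list of dicts, best first, with "score" (0 to 1); they miss things now and then, are a little off and sometimes report something else, mostly with a low value. They report only what shows in the picture. A call takes as long as a camera call. They do not tell look-alikes from the thing itself.
- r.search_frame(picture, thing): "rect" ([left, top, right, bottom] in pixels, round what is visible of it).
The state is a dict: "time": time; "joint_positions": joint angles; "joint_vel": joint speeds; "joint_torque": joint torques, N m; "ee_pos": TCP position; "eef_rot": TCP orientation; "ft_force": force on the tool from outside, world axes, zero at the start; "torque": the same for the moment, N m; "width": finger opening in m.
Only numpy, scipy, OpenCV 4.12 (cv2) and the standard library are available. Lean on these libraries where they do the work, as an engineer would, in place of code of your own. Each camera call takes 0.05 s, during which the arm holds its last target.

### The job

Put the aluminium lid with the orange grip onto the open aluminium mould and press it down firmly until it is seated level on the rim. Then push the closed mould home into the corner of the red fences on the steel plate, its long side flush against the far fence and its end against the left fence, and finish while still holding it there, pressed steadily and firmly against both fences at once. Leave everything else where it is.

Things in the scene. Friction and masses are not known exactly. Their poses are not given: they have to be found in the camera images.
- bed: steel fixture plate fixed to the table, 300 x 300 x 12 mm, turned by up to 0.2 rad; origin centre of its underside (on the table), so its top is 12 mm above the origin. Its x axis points away from the robot, y to the left. Waxed and smooth: friction of the mould on plate and fences is 0.24 to 0.36.
- far_fence: red bar fixed along the plate's far edge, 20 mm (x) x 290 mm (y) x 16 mm tall above the plate's top; its inner face is the plane x = +125 mm in the plate's frame. Origin centre of its underside, at (135, 0, 12) mm in the plate's frame.
- left_fence: red bar fixed along the plate's left edge, 220 mm (x) x 20 mm (y) x 16 mm tall above the plate's top; its inner face is the plane y = +130 mm in the plate's frame. Origin centre of its underside, at (15, 140, 12) mm in the plate's frame.
- corner (a point): where the two fences' inner faces meet at the plate's top; (125, 130, 12) mm in the plate's frame; axes as the plate's.
- mould: Open aluminium box, loose on the plate, clear of the fences, turned up to 0.35 rad from the plate. Outside 56 (x) x 110 (y) x 50 mm tall, walls 6, opening 44 x 98 mm, 0.4 to 0.6 kg; red and black layers inside up to 31 mm. Origin centre of underside; home at (97, 75, 12) mm in the plate's frame. Gripped across 56 mm with fingertips over 16 mm above the plate, fingers pass over the fences.
- mould_rim (a point): centre of the mould's mouth at rim height, 50 mm above the mould's origin; axes as the mould's.
- lid: Aluminium lid, 0.11 to 0.17 kg, upright on the table left or right of the plate. Origin centre of underside. From below: plug 9 mm deep, 39 (x) x 93 (y) mm (lowest 4 mm: 33 x 87), 2.5 mm play each side in the mould; cover 52 (x) x 106 (y), 6 mm thick; orange grip bar 20 (x) x 44 (y), from 15 to 48 mm above the origin. Axes as the mould's when seated (either way round).
- lid_seat (a point): centre of the underside of the lid's cover plate, 9 mm above the lid's origin; it meets mould_rim when seated.
- spare_lid: larger dark steel lid with a black grip, 140 x 70 mm, for another mould; origin centre of underside. It may lie on the left or right of the plate. Not to be used or moved.
- bolster: small brass block with two pin holes, 22 x 36 x 10 mm, lying on the steel plate near its far right corner; origin centre of underside. Leave alone.
- blank: flat steel knife blank, 250 mm long, 30 mm wide, 4 mm thick, lying beyond the plate; leave alone.
- wax_jar: small jar with a yellow cap, 64 mm across, 60 mm tall, beyond the plate; leave alone.
- belt_roll: roll of brown abrasive belt, ring 100 mm across, 50 mm tall, on the left; leave alone.
- screwdriver: screwdriver with a blue handle lying on the right; leave alone.
- pin_cup: steel cup, 72 mm across, 70 mm tall, on the far right; leave alone.
Things that resemble listed ones, but are neither listed nor needed, are in the scene too. What is shaped like the mould but blue is not meant. What is shaped like the lid but blue or yellow is not meant.

How it is judged:
On the way, in this order (a step that is already met when the one before it is completed fails the run):
1. the lid is pressed down, seated level on the mould, before the mould is in the corner (z of lid_seat in the frame of mould between 0.047 and 0.053 m and x of lid_seat in the frame of mould between -0.005 and 0.005 m and y of lid_seat in the frame of mould between -0.005 and 0.005 m and angle between the z axis of lid and the z axis of mould, either way round below 0.035 rad and contact force between lid and mould above 4 N and not (x of mould in the frame of bed between 0.0935 and 0.1005 m and y of mould in the frame of bed between 0.0715 and 0.0785 m)), for 0.2 s.
2. the closed mould is pressed against both fences (z of lid_seat in the frame of mould between 0.047 and 0.053 m and x of lid_seat in the frame of mould between -0.005 and 0.005 m and y of lid_seat in the frame of mould between -0.005 and 0.005 m and angle between the z axis of lid and the z axis of mould, either way round below 0.035 rad and x of mould in the frame of bed between 0.0935 and 0.1005 m and y of mould in the frame of bed between 0.0715 and 0.0785 m and contact force between mould and far_fence above 2 N and contact force between mould and left_fence above 2 N), for 0.2 s.
At the end, for the whole second after the job is handed in: Lid seated level on the rim (3 mm in height, 5 mm sideways, 2 degrees); mould at rest on the plate, within 3.5 mm of home in the corner and square within 2 degrees, pressing on each fence with over 2 N, the robot still touching mould or lid with over 1 N (all of step 2 and z of mould in the frame of bed between 0.009 and 0.015 m and angle between the y axis of mould and the y axis of bed, either way round below 0.035 rad and linear speed of mould below 0.01 m/s and (contact force between any of the fingers, the arm and mould above 1 N or contact force between any of the fingers, the arm and lid above 1 N)); the arm keeps its last pose, push and grip.
It fails at once if one of the other things is moved by more than 30 mm (distance of any of spare_lid, bolster, blank, wax_jar, belt_roll, screwdriver, pin_cup from where it was at the start of the episode above 0.03 m).
It also fails if it takes over 72 s, if anything falls off the work surface, if the arm or the gripper's body presses on something with over 40 N, if the wrist force passes 120 N, or if a joint passes its speed limit or range.

## Working session

There is one attempt and no reset: what is moved stays moved. The work goes in short steps, Python scripts to look and compute and a shell command to move; the robot and the scene stay as the last step left them, time stands still between calls to the robot, and variables do not carry over. Pictures are saved under pics/ and viewed, and the job is handed in when it is done.

```bash
ls; mkdir -p pics
python3 - <<'E'
from bench import r
import cv2,numpy as np
print(r.read_state(), r.tip_extent)
for n in("scene","top"):
    p=r.camera(n); cv2.imwrite(f"pics/{n}0.png",p["frame"][:,:,::-1]); print(n,p["fx"],p["fy"],p["cx"],p["cy"],p["camera_from_world"])
    for t in ["mould","lid","bed","far_fence","left_fence","spare_lid"]:
        print(t,[(np.round(d["rect"]).tolist(),round(d["score"],2)) for d in r.search_frame(p,t)][:4])
E
```

```text
pics
{'time': 0.0, 'joint_positions': array([-1.21658847,  0.33286058, -0.0647144 ,  1.4609793 ,  0.02158163,
        1.34991885, -0.08854131]), 'joint_vel': array([ 0.00123883,  0.00145363,  0.00062498,  0.00037915, -0.00133155,
       -0.00182787,  0.00146034]), 'joint_torque': array([ 9.24048290e-04, -6.23233008e+01,  2.48887099e-02, -3.89904964e+01,
       -6.14651944e-02,  3.95175267e-02,  1.42327608e-04]), 'ee_pos': array([0.22981815, 0.58078637, 0.23274289]), 'eef_rot': array([ 1.87296143e-01,  9.82303219e-01, -7.26770020e-04, -1.13950048e-04]), 'ft_force': array([ 0.08669593,  0.85532969, -0.23952793]), 'torque': array([-0.00489076, -0.01799656,  0.02324184]), 'width': 0.08678747702134434} 0.011
scene 393.3205662411136 393.3205662411136 281.84751204670056 205.96536899419178 [[-0.44399258  0.89589069  0.01582569  0.25365915]
 [ 0.69572293  0.35581452 -0.62399169 -0.32324045]
 [-0.56465936 -0.26603739 -0.78127071  1.36416314]
 [ 0.          0.          0.          1.        ]]
mould [([262.0, 176.0, 305.0, 220.0], 0.91), ([209.0, 129.0, 247.0, 161.0], 0.89), ([389.0, 173.0, 434
[... 494 characters left out ...]
5629606 206.86112645875994 [[ 0.00846404 -0.99969783  0.02307838 -0.04943019]
 [-0.98499877 -0.01231307 -0.17212147  0.56896372]
 [ 0.17235363 -0.02127533 -0.98480535  1.04250927]
 [ 0.          0.          0.          1.        ]]
mould [([128.0, 295.0, 177.0, 339.0], 0.86), ([255.0, 223.0, 303.0, 254.0], 0.85)]
lid [([152.0, 159.0, 195.0, 186.0], 0.94), ([90.0, 253.0, 133.0, 299.0], 0.87), ([132.0, 214.0, 174.0, 242.0], 0.67)]
bed [([211.0, 174.0, 331.0, 299.0], 0.95), ([170.0, 123.0, 260.0, 135.0], 0.32)]
far_fence []
left_fence [([258.0, 225.0, 304.0, 254.0], 0.63), ([210.0, 180.0, 227.0, 266.0], 0.62)]
spare_lid [([358.0, 223.0, 413.0, 252.0], 0.71), ([82.0, 166.0, 125.0, 207.0], 0.58)]
```

View pics/scene0.png

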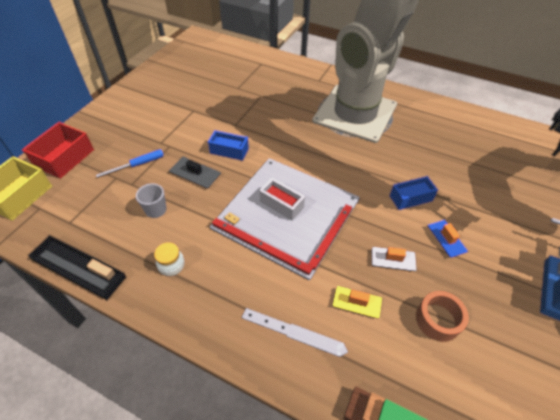

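View pics/top0.png

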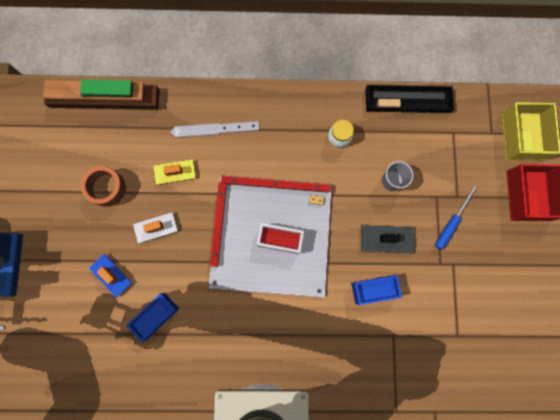

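The top view shows the aluminium lid at about (155,228). Its look-alikes are yellow at (175,172) and blue at (110,275). The mould is on the plate at (281,238), and its blue look-alikes are at (152,317) and (377,290). I'll check the choice in crops.

Run:
```python
import cv2,numpy as np
t=cv2.imread("pics/top0.png"); s=cv2.imread("pics/scene0.png")
f=lambda im,x0,y0,w,h,k:cv2.resize(im[y0:y0+h,x0:x0+w],None,fx=k,fy=k,interpolation=cv2.INTER_CUBIC)
a=np.hstack([f(t,125,205,60,45,6.5),f(t,250,215,60,45,6.5)]); b=np.hstack([f(s,364,236,60,45,6.5),f(s,252,170,60,45,6.5)])
cv2.imwrite("pics/crop0.png",np.vstack([a,b]))
cv2.imwrite("pics/crop1.png",np.vstack([f(t,200,165,140,140,4)]))
```

```text
(no output)
```

View pics/crop0.png

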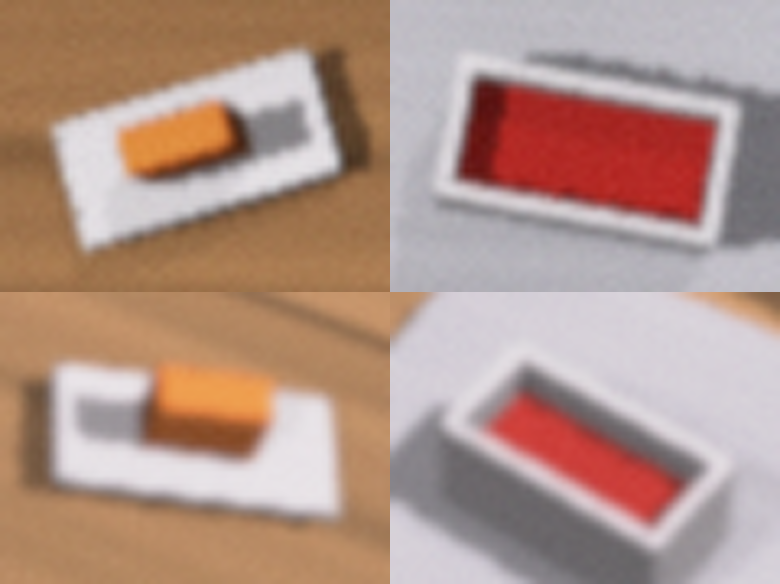

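View pics/crop1.png

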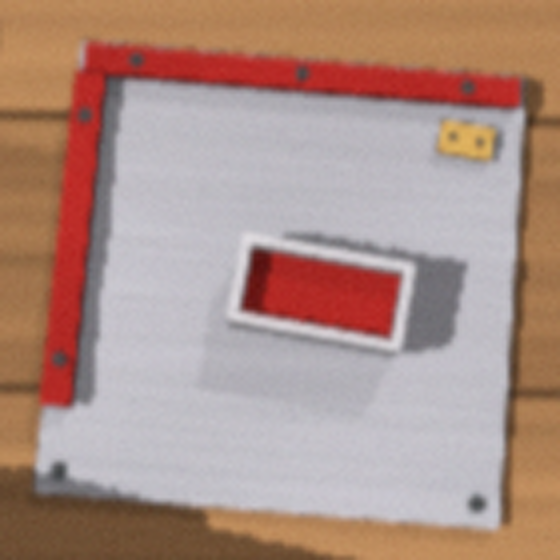

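The crop confirms the lid: an aluminium cover with an orange grip at top (155,228). Next I'll fit planar poses for the lid, mould and bed.

```bash
cat > h.py <<'E'
import numpy as np
from scipy.optimize import least_squares
def proj(p,P):
    T=np.array(p["camera_from_world"]);q=np.asarray(P)@T[:3,:3].T+T[:3,3]
    return np.c_[p["fx"]*q[:,0]/q[:,2]+p["cx"],p["fy"]*q[:,1]/q[:,2]+p["cy"]]
def unc(pts,x0,y0,k): return (np.array(pts,float)+.5)/k-.5+[x0,y0]
def W(pose,L):
    x,y,a=pose;L=np.asarray(L,float);c,s=np.cos(a),np.sin(a)
    return np.c_[x+c*L[:,0]-s*L[:,1],y+s*L[:,0]+c*L[:,1],L[:,2]]
def fit(obs,x0):  # obs: list of (pic,local pts,px)
    f=lambda q:np.concatenate([(proj(p,W(q,L))-u).ravel() for p,L,u in obs])
    s=least_squares(f,x0,loss='soft_l1'); return s.x,np.round(f(s.x).reshape(-1,2),1)
def rect(a,b,z): return [(a/2,b/2,z),(a/2,-b/2,z),(-a/2,-b/2,z),(-a/2,b/2,z)] # FL,FR,NR,NL
E
cat > m.py <<'E'
from bench import r
from h import *
t=r.camera("top"); s=r.camera("scene")
Lt=unc([(52,125),(305,48),(342,165),(85,250)],125,205,6.5)
Ls=unc([(340,217),(52,183),(57,70),(333,103)],364,236,6.5) # far-left?..
Mt=unc([(73,53),(352,100),(326,247),(44,192)],250,215,6.5)
Ms=unc([(265,256),(51,136),(136,53),(341,173)],252,170,6.5)
B=[(.145,.145,.028),(.145,-.145,.028),(.125,-.145,.028),(.125,.13,.028),(-.095,.15,.028),(-.095,.13,.028),(-.15,.15,.012),(-.15,-.15,.012)]
Bt=unc([(84,44),(525,78),(521,107),(106,77),(42,404),(71,406),(36,493),(502,527)],200,165,4)
bed=fit([(t,B,Bt)],[.5,0,0]);print("bed",*bed)
for nm,L,a,b in(("lid",rect(.052,.106,.015),Lt,Ls),("mould",rect(.056,.11,.062),Mt,Ms)):
    x0=[.5,.25 if nm=="lid" else 0,0]
    print(nm,"top",*fit([(t,L,a)],x0)); print("scene",*fit([(s,L,b)],x0));print("both",*fit([(t,L,a),(s,L,b)],x0))
E
python3 m.py
```

```text
bed [ 0.50221777 -0.02146176 -0.06740775] [[ 0.6 -0.5]
 [-0.6 -0.3]
 [ 0.  -0.2]
 [ 0.  -1. ]
 [-0.2  0.6]
 [ 0.3  0.7]
 [-0.1  0.1]
 [-0.1  0.6]]
lid top [0.51770025 0.28358422 0.32856822] [[-0.2  0.2]
 [ 0.2 -0.4]
 [-0.   0.3]
 [-0.  -0.1]]
scene [0.51747554 0.28518154 0.31884674] [[-0.1  0.4]
 [ 0.7 -0.1]
 [-0.1 -0.3]
 [-0.4 -0. ]]
both [0.51765753 0.2843793  0.32395522] [[-0.4  0.1]
 [-0.  -0.3]
 [-0.3  0.4]
 [-0.4 -0.2]
 [-0.4  0.2]
 [ 0.4 -0. ]
 [-0.5 -0.2]
 [-0.8 -0.2]]
mould top [ 0.48981217 -0.04321175 -0.17221448] [[-0.1 -0.3]
 [-0.1  0.4]
 [ 0.1 -0.3]
 [ 0.1  0.2]]
scene [ 0.49145287 -0.04063807 -0.18105096] [[ 0.1  0.5]
 [-0.2 -0.7]
 [-0.6 -0.1]
 [ 0.7  0.1]]
both [ 0.49027496 -0.04227953 -0.17540175] [[-0.4 -0.5]
 [-0.5  0.3]
 [-0.3 -0.4]
 [-0.2 -0.1]
 [-0.2 -0.1]
 [-0.6 -1.1]
 [-1.  -0.5]
 [ 0.4 -0.5]]
```

```bash
cat > go.py <<'E'
import sys,numpy as np
from bench import r
from scipy.spatial.transform import Rotation as R
def go(x,y,z,ya):  # ya: world angle of tool y axis
    s=r.read_state();Rc=R.from_quat(s["eef_rot"])
    y_=np.array([np.cos(ya),np.sin(ya),0]);z_=np.array([0,0,-1.])
    Rt=R.from_matrix(np.c_[np.cross(y_,z_),y_,z_])
    d=np.array([x,y,z])-s["ee_pos"]
    w=(Rc.inv()*Rt).as_rotvec()
    print("t",round(s["time"],2),"pos",s["ee_pos"].round(4),"F",s["ft_force"].round(1),"M",s["torque"].round(2),"w",round(s["width"],4),"toolyaw",np.round(np.arctan2(*Rc.as_matrix()[[1,0],1]),4))
    print("shift cm now-axes",(Rc.inv().apply(d)*100).round(2),"after turn",(Rt.inv().apply(d)*100).round(2),"turn",w.round(4))
go(*map(float,sys.argv[1:]))
E
python3 go.py .5177 .2844 .15 .324
```

```text
t 0.8 pos [0.23   0.5812 0.2336] F [-0.3  0.2  0.7] M [-0.04 -0.02  0.  ] w 0.0868 toolyaw 1.1939
shift cm now-axes [-37.67 -17.01   8.36] after turn [-37.29  17.83   8.36] turn [ 1.000e-04 -1.000e-04  8.699e-01]
```

```bash
python3 -m jog '[[-3.42,-1.55,0.76,0,0,0,1],[-3.42,-1.55,0.76,0,0,0,1],[-3.42,-1.55,0.76,0,0,0,1],[-3.42,-1.55,0.76,0,0,0,1],[-3.42,-1.55,0.76,0,0,0,1],[-3.42,-1.55,0.76,0,0,0,1],[-3.42,-1.55,0.76,0,0,0,1],[-3.42,-1.55,0.76,0,0,0,1],[-3.42,-1.55,0.76,0,0,0,1],[-3.42,-1.55,0.76,0,0,0,1],[-3.42,-1.55,0.76,0,0,0,1],[0,0,0,0,0,0.1087,1],[0,0,0,0,0,0.1087,1],[0,0,0,0,0,0.1087,1],[0,0,0,0,0,0.1087,1],[0,0,0,0,0,0.1087,1],[0,0,0,0,0,0.1087,1],[0,0,0,0,0,0.1087,1],[0,0,0,0,0,0.1087,1]]' 30; python3 go.py .5177 .2844 .032 .324
python3 - <<'E'
from bench import r
import cv2
p=r.camera("top"); cv2.imwrite("pics/top1.png",p["frame"][:,:,::-1])
E
```

```text
time: 3.18
ee_pos: [0.517, 0.2843, 0.15]
eef_rot: [0.585, 0.811, 0.0, -0.0]
ft_force: [-0.1, -0.2, -0.9]
width: 0.0872
t 3.17 pos [0.517  0.2843 0.15  ] F [-0.1 -0.2 -0.9] M [-0.05 -0.01  0.02] w 0.0872 toolyaw 0.3209
shift cm now-axes [-1.00e-02  6.00e-02  1.18e+01] after turn [-1.00e-02  7.00e-02  1.18e+01] turn [ 0.0002 -0.0002 -0.0031]
```

View pics/top1.png

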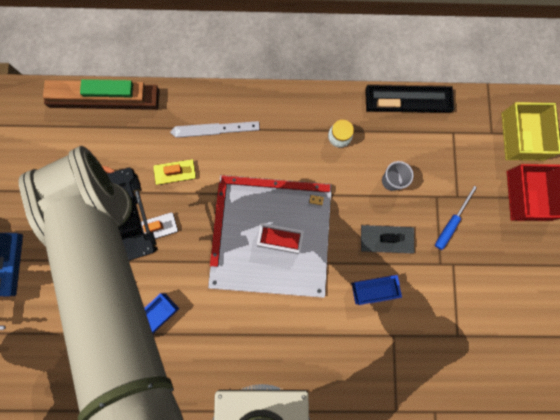

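The gripper stands over the aluminium lid at (155,226). I'll descend and grip.

```bash
python3 -m jog '[[0,0.07,2.5,0,0,0,1],[0,0,2.5,0,0,0,1],[0,0,2.3,0,0,0,1],[0,0,1.5,0,0,0,1],[0,0,1.5,0,0,0,1],[0,0,1.5,0,0,0,1],[0,0,0,0,0,0,1]]'; python3 -m jog '[[0,0,0,0,0,0,0],[0,0,0,0,0,0,-0.5],[0,0,0,0,0,0,-1],[0,0,0,0,0,0,-1],[0,0,0,0,0,0,-1],[0,0,0,0,0,0,-1],[0,0,0,0,0,0,-1],[0,0,0,0,0,0,-1]]' 40;  python3 go.py .5177 .2844 .032 .324
```

```text
time: 4.1
ee_pos: [0.5171, 0.2841, 0.0308]
eef_rot: [0.584, 0.812, -0.001, -0.0]
ft_force: [1.1, -0.5, -0.2]
width: 0.0873
time: 5.1
ee_pos: [0.5178, 0.2845, 0.032]
eef_rot: [0.584, 0.812, 0.0, 0.0]
ft_force: [-0.1, 0.6, -0.2]
width: 0.02
t 5.1 pos [0.5178 0.2845 0.032 ] F [-0.1  0.6 -0.2] M [-0.05 -0.05  0.01] w 0.02 toolyaw 0.3244
shift cm now-axes [-0.01 -0.01 -0.  ] after turn [-0.01 -0.01 -0.  ] turn [ 0.0003 -0.0001  0.0004]
```

```bash
python3 -m jog '[[0,0,-1,0,0,0,-1],[0,0,-2,0,0,0,-1],[0,0,-3,0,0,0,-1],[0,0,-3,0,0,0,-1],[0,0,-3,0,0,0,-1],[0,0,0,0,0,0,-1]]'; python3 go.py .4903 -.0423 .15 -.1754;  python3 go.py .4903 -.0423 .15 .1
```

```text
time: 5.85
ee_pos: [0.5189, 0.285, 0.1549]
eef_rot: [0.584, 0.812, 0.002, 0.001]
ft_force: [-0.6, 0.6, -2.0]
width: 0.0192
t 5.85 pos [0.5189 0.285  0.1549] F [-0.6  0.6 -2. ] M [-0.09 -0.01  0.  ] w 0.0192 toolyaw 0.3242
shift cm now-axes [-30.12 -13.14   0.38] after turn [-32.73   2.89   0.49] turn [ 0.004  -0.0026  0.4996]
t 5.85 pos [0.5189 0.285  0.1549] F [-0.6  0.6 -2. ] M [-0.09 -0.01  0.  ] w 0.0192 toolyaw 0.3242
shift cm now-axes [-30.12 -13.14   0.38] after turn [-32.29  -6.12   0.49] turn [ 0.0043 -0.002   0.2242]
```

```bash
python3 -m jog '[[-2,-0.86,0,0,0,0,-1],[-3,-1.31,0,0,0,0,-1],[-3,-1.31,0,0,0,0,-1],[-3,-1.31,0,0,0,0,-1],[-3,-1.31,0,0,0,0,-1],[-3,-1.31,0,0,0,0,-1],[-3,-1.31,0,0,0,0,-1],[-3,-1.31,0,0,0,0,-1],[-3,-1.31,0,0,0,0,-1],[-3,-1.31,0,0,0,0,-1],[-1.05,-0.5,0,0,0,0,-1],[0,0,0,0,0,0.1,-1],[0,0,0,0,0,0.1,-1],[0,0,0,0,0,0.1,-1],[0,0,0,0,0,0.1,-1],[0,0,0,0,0,0.1,-1],[0,0,0,0,0,0,-1],[0,0,0,0,0,0,-1],[0,0,0,0,0,0,-1]]'; python3 go.py .4903 -.0423 .15 -.1754
python3 - <<'E'
from bench import r
import cv2
o=[]
for n in("scene","top"):
    p=r.camera(n); cv2.imwrite(f"pics/{n}2.png",p["frame"][:,:,::-1])
f=lambda im,x0,y0,w,h,k:cv2.resize(im[y0:y0+h,x0:x0+w],None,fx=k,fy=k,interpolation=cv2.INTER_CUBIC)
s=cv2.imread("pics/scene2.png");t=cv2.imread("pics/top2.png")
cv2.imwrite("pics/crop2.png",cv2.hconcat([f(s,225,120,100,130,4),f(t,225,170,100,130,4)]))
E
```

```text
time: 8.22
ee_pos: [0.4887, -0.0422, 0.1518]
eef_rot: [0.766, 0.643, -0.0, -0.0]
ft_force: [0.3, 0.5, -1.0]
width: 0.02
t 8.22 pos [ 0.4887 -0.0422  0.1518] F [ 0.3  0.5 -1. ] M [-0.05  0.05 -0.  ] w 0.02 toolyaw -0.1742
shift cm now-axes [0.02 0.16 0.18] after turn [0.02 0.16 0.18] turn [-0.0003 -0.0001  0.0012]
```

View pics/crop2.png

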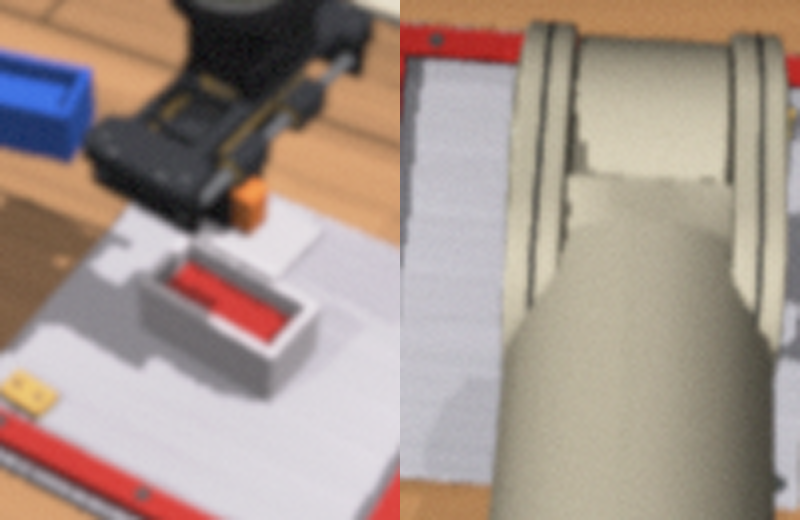

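Run:
```python
from bench import r
from h import *
import cv2
p=r.camera("scene"); st=r.read_state(); print(st["ee_pos"])
x,y,z=st["ee_pos"]; 
im=cv2.resize(p["frame"][150:220,255:335,::-1],None,fx=8,fy=8,interpolation=cv2.INTER_CUBIC)
cv2.imwrite("pics/crop3raw.png",im.copy())
def dr(pts,c):
    q=(proj(p,pts)-[255,150]+.5)*8-.5
    print(q.round(0).tolist()); cv2.polylines(im,[q.round().astype(int)],True,c,1)
z0=z-.032
dr(W((x,y,-.174),rect(.052,.106,z0+.015)),(0,255,0)); dr(W((x,y,-.174),rect(.052,.106,z0+.009)),(255,255,0))
dr(W((.4915,-.0406,-.176),rect(.056,.11,.062)),(0,0,255))
cv2.imwrite("pics/crop3.png",im)
```

```text
[ 0.48882321 -0.04226368  0.15190165]
[[311.0, 316.0], [38.0, 164.0], [137.0, 72.0], [406.0, 217.0]]
[[310.0, 329.0], [39.0, 178.0], [137.0, 86.0], [405.0, 230.0]]
[[304.0, 479.0], [37.0, 323.0], [138.0, 225.0], [402.0, 373.0]]
```

View pics/crop3.png

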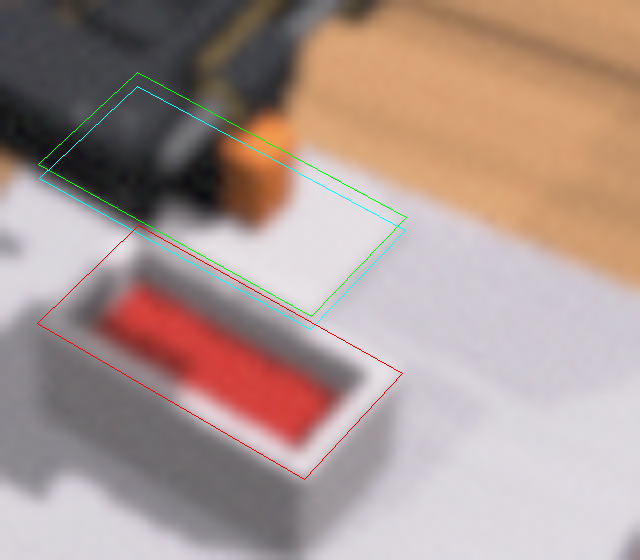

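View pics/crop3raw.png

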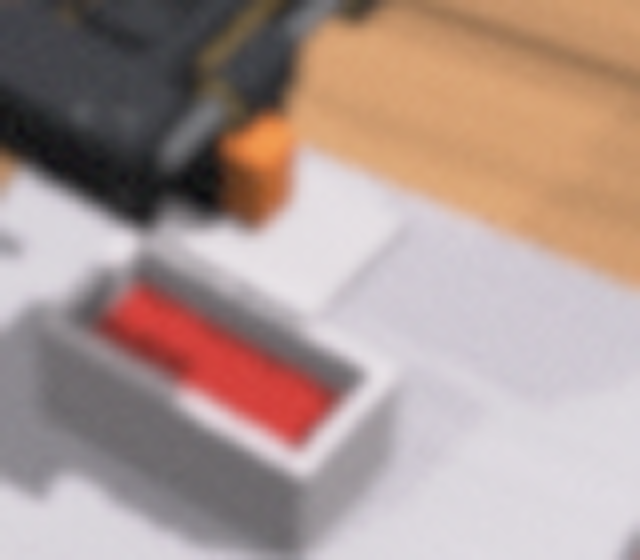

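```bash
python3 -m jog '[[0.02,0.16,1.0,0,0,0,-1],[0,0,1.0,0,0,0,-1],[0,0,1.0,0,0,0,-1],[0,0,1.0,0,0,0,-1],[0,0,0.9,0,0,0,-1],[0,0,0.4,0,0,0,-1],[0,0,0,0,0,0,-1],[0,0,0,0,0,0,-1]]'; python3 go.py .4903 -.0424 .084 -.1754
python3 - <<'E'
from bench import r
import cv2
p=r.camera("scene")
cv2.imwrite("pics/crop4.png",cv2.resize(p["frame"][150:220,255:335,::-1],None,fx=8,fy=8,interpolation=cv2.INTER_CUBIC))
E
```

```text
time: 9.38
ee_pos: [0.4907, -0.0424, 0.0992]
eef_rot: [0.766, 0.642, 0.0, 0.0]
ft_force: [0.6, 0.6, -1.2]
width: 0.0198
t 9.38 pos [ 0.4907 -0.0424  0.0992] F [ 0.6  0.6 -1.2] M [-0.09  0.06  0.02] w 0.0198 toolyaw -0.1756
shift cm now-axes [-0.01 -0.04  1.52] after turn [-0.01 -0.04  1.52] turn [ 0.0005 -0.0003 -0.0002]
```

View pics/crop4.png

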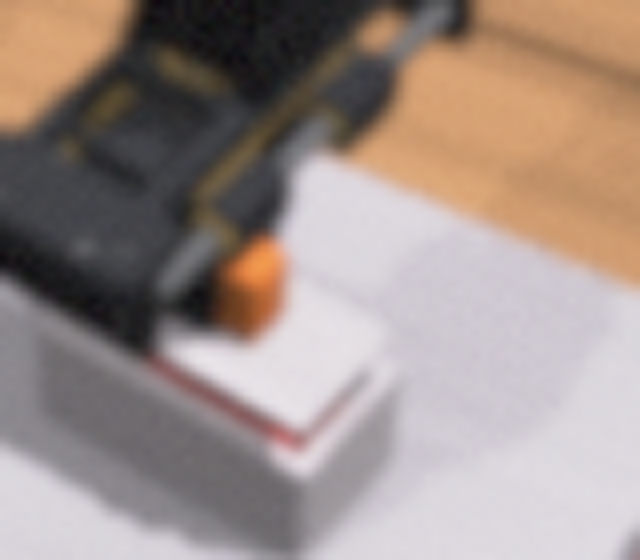

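```bash
python3 -m jog '[[0,0,0.3,0,0,0,-1],[0,0,0.3,0,0,0,-1],[0,0,0.2,0,0,0,-1],[0,0,0,0,0,0,-1]]'; python3 -m jog '[[0,0,0.2,0,0,0,-1],[0,0,0.2,0,0,0,-1],[0,0,0.2,0,0,0,-1],[0,0,0,0,0,0,-1],[0,0,0,0,0,0,-1]]';python3 go.py .4903 -.0424 .084 -.1754
```

```text
time: 9.93
ee_pos: [0.4903, -0.0424, 0.0907]
eef_rot: [0.766, 0.642, -0.0, -0.0]
ft_force: [-0.5, 0.3, -0.7]
width: 0.0197
time: 10.55
ee_pos: [0.4905, -0.0424, 0.0849]
eef_rot: [0.766, 0.642, 0.0, -0.0]
ft_force: [-0.5, 0.1, -0.4]
width: 0.0199
t 10.55 pos [ 0.4905 -0.0424  0.0849] F [-0.5  0.1 -0.4] M [-0.09  0.17 -0.04] w 0.0199 toolyaw -0.1756
shift cm now-axes [-0.01 -0.02  0.09] after turn [-0.01 -0.02  0.09] turn [ 0.     -0.0001 -0.0002]
```

Entered without contact force. Now press.

```bash
python3 -m jog '[[0,0,0.15,0,0,0,-1],[0,0,0.15,0,0,0,-1],[0,0,0,0,0,0,-1],[0,0,0,0,0,0,-1]]'; python3 -m jog '[[0,0,0.15,0,0,0,-1],[0,0,0.15,0,0,0,-1],[0,0,0,0,0,0,-1],[0,0,0,0,0,0,-1],[0,0,0,0,0,0,-1]]';python3 go.py .4903 -.0424 .084 -.1754
```

```text
time: 11.05
ee_pos: [0.4908, -0.0424, 0.0848]
eef_rot: [0.767, 0.642, 0.001, -0.001]
ft_force: [-18.1, 0.7, 42.1]
width: 0.0198
time: 11.68
ee_pos: [0.4915, -0.0423, 0.0833]
eef_rot: [0.767, 0.642, 0.002, -0.001]
ft_force: [-24.3, 0.6, 60.8]
width: 0.0196
t 11.68 pos [ 0.4915 -0.0423  0.0833] F [-24.3   0.6  60.8] M [0.13 5.66 0.07] w 0.0196 toolyaw -0.1762
shift cm now-axes [-0.03 -0.12 -0.07] after turn [-0.03 -0.12 -0.07] turn [ 0.0011 -0.0031 -0.0008]
```

```bash
python3 -m jog '[[0,0,-0.2,0,0,0,-1],[0,0,-0.2,0,0,0,-1],[0,0,0,0,0,0,-1],[0,0,0,0,0,0,-1]]';python3 go.py .4903 -.0424 .084 -.1754
python3 - <<'E'
from bench import r
import cv2
p=r.camera("scene")
cv2.imwrite("pics/crop5.png",cv2.resize(p["frame"][150:220,255:335,::-1],None,fx=8,fy=8,interpolation=cv2.INTER_CUBIC))
E
```

```text
time: 12.18
ee_pos: [0.4909, -0.0424, 0.0835]
eef_rot: [0.766, 0.642, 0.0, 0.0]
ft_force: [-2.6, -0.3, 10.0]
width: 0.0198
t 12.18 pos [ 0.4909 -0.0424  0.0835] F [-2.6 -0.3 10. ] M [-0.02  0.67 -0.01] w 0.0198 toolyaw -0.1757
shift cm now-axes [-0.02 -0.06 -0.05] after turn [-0.02 -0.06 -0.05] turn [ 0.0008 -0.0005 -0.0003]
```

View pics/crop5.png

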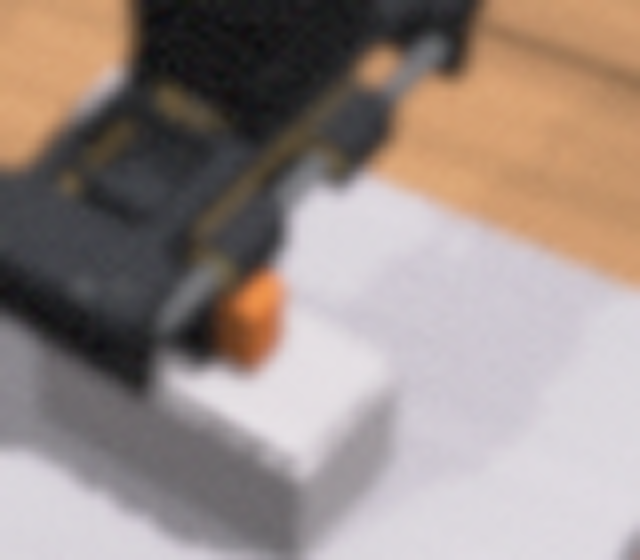

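The lid is seated flush on the rim with no red showing. I'll open the jaws and straddle the mould from here, with the body staying clear of the grip top.

```bash
python3 -m jog '[[0,0,-0.1,0,0,0,-0.5],[0,0,0,0,0,0,0],[0,0,0,0,0,0,1],[0,0,0,0,0,0,1],[0,0,0,0,0,0,1],[0,0,0,0,0,0,1],[0,0,0,0,0,0,1],[0,0,0,0,0,0,1]]';python3 go.py .4903 -.0424 .052 -.1754
python3 - <<'E'
from bench import r
import cv2
p=r.camera("scene")
cv2.imwrite("pics/crop6.png",cv2.resize(p["frame"][150:220,255:335,::-1],None,fx=8,fy=8,interpolation=cv2.INTER_CUBIC))
E
```

```text
time: 13.22
ee_pos: [0.4904, -0.0424, 0.0839]
eef_rot: [0.766, 0.642, 0.0, -0.0]
ft_force: [0.1, 0.7, 0.4]
width: 0.0825
t 13.22 pos [ 0.4904 -0.0424  0.0839] F [0.1 0.7 0.4] M [-0.07  0.09  0.01] w 0.0825 toolyaw -0.1756
shift cm now-axes [-0.01 -0.01  3.19] after turn [-0.01 -0.01  3.19] turn [ 0.     -0.0001 -0.0002]
```

View pics/crop6.png

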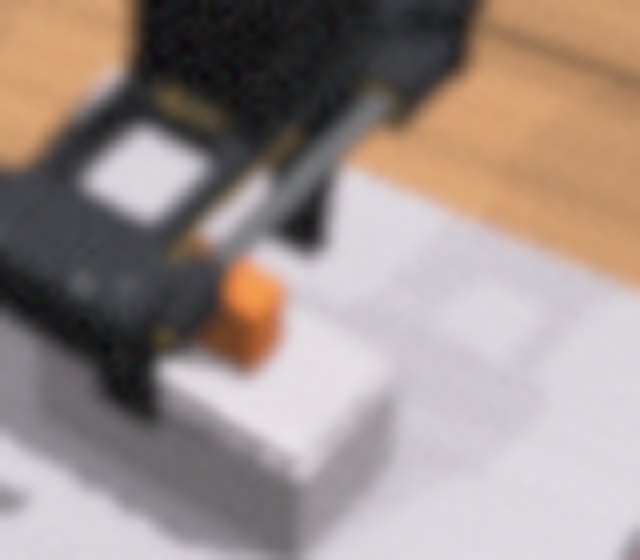

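```bash
python3 -m jog '[[0,0,0.8,0,0,0,1],[0,0,0.8,0,0,0,1],[0,0,0.8,0,0,0,1],[0,0,0.7,0,0,0,1],[0,0,0,0,0,0,1],[0,0,0,0,0,0,1]]';python3 go.py .4903 -.0424 .053 -.1754
```

```text
time: 14.02
ee_pos: [0.4906, -0.0424, 0.053]
eef_rot: [0.766, 0.642, 0.0, 0.0]
ft_force: [-0.1, -0.3, -0.3]
width: 0.0868
t 14.03 pos [ 0.4906 -0.0424  0.053 ] F [-0.1 -0.3 -0.3] M [-0.11  0.06 -0.09] w 0.0868 toolyaw -0.1757
shift cm now-axes [-0.   -0.03  0.  ] after turn [-0.   -0.03  0.  ] turn [ 0.0001 -0.0001 -0.0003]
```

```bash
python3 -m jog '[[0,0,0,0,0,0,0.5],[0,0,0,0,0,0,0.2],[0,0,0,0,0,0,0],[0,0,0,0,0,0,-1],[0,0,0,0,0,0,-1],[0,0,0,0,0,0,-1],[0,0,0,0,0,0,-1]]' 45;python3 go.py .4903 -.0424 .053 -.1754
python3 - <<'E'
from h import *
b=(.5022,-.0215,-.0674)
print(W(b,[(.097,.075,0),(.06,.04,0),(.085,.062,0)]), W(b,[(0,0,0)]))
E
```

```text
time: 14.9
ee_pos: [0.4906, -0.0424, 0.053]
eef_rot: [0.766, 0.642, 0.0, 0.0]
ft_force: [0.9, -0.3, 1.7]
width: 0.0556
t 14.9 pos [ 0.4906 -0.0424  0.053 ] F [ 0.9 -0.3  1.7] M [-0.09 -0.15  0.  ] w 0.0556 toolyaw -0.1756
shift cm now-axes [-0.01 -0.03  0.  ] after turn [-0.01 -0.03  0.  ] turn [ 0.0003 -0.0002 -0.0002]
[[0.60403093 0.04679686 0.        ]
 [0.56475773 0.01436824 0.        ]
 [0.59118264 0.03463456 0.        ]] [[ 0.5022 -0.0215  0.    ]]
```

```bash
python3 -m jog '[[0,0,0,0,0,-0.036,-1],[0,0,0,0,0,-0.036,-1],[0,0,0,0,0,-0.036,-1],[0.5,0.5,0,0,0,0,-1],[0.9,1,0,0,0,0,-1],[0.9,1,0,0,0,0,-1],[0.9,1,0,0,0,0,-1],[0.9,1,0,0,0,0,-1],[0.9,1,0,0,0,0,-1],[0.9,1,0,0,0,0,-1],[0.9,1,0,0,0,0,-1],[0.9,1,0,0,0,0,-1],[0.9,1,0,0,0,0,-1],[0,0,0,0,0,0,-1],[0,0,0,0,0,0,-1],[0,0,0,0,0,0,-1]]';python3 go.py .604 .0468 .053 -.0674
python3 - <<'E'
from bench import r
import cv2
for n in("scene","top"):
    p=r.camera(n);cv2.imwrite(f"pics/{n}7.png",p["frame"][:,:,::-1])
f=lambda im,x0,y0,w,h,k:cv2.resize(im[y0:y0+h,x0:x0+w],None,fx=k,fy=k,interpolation=cv2.INTER_CUBIC)
s=cv2.imread("pics/scene7.png");t=cv2.imread("pics/top7.png")
cv2.imwrite("pics/crop7.png",cv2.hconcat([f(s,270,180,100,100,4),f(t,200,160,100,100,4)]))
E
```

```text
time: 16.9
ee_pos: [0.5911, 0.0371, 0.0531]
eef_rot: [0.731, 0.683, 0.0, -0.0]
ft_force: [2.8, 2.2, 2.6]
width: 0.0557
t 16.9 pos [0.5911 0.0371 0.0531] F [2.8 2.2 2.6] M [ 0.37 -0.52 -0.02] w 0.0557 toolyaw -0.0674
shift cm now-axes [1.05 1.23 0.01] after turn [1.05 1.23 0.01] turn [ 0.0005 -0.0005 -0.    ]
```

View pics/crop7.png

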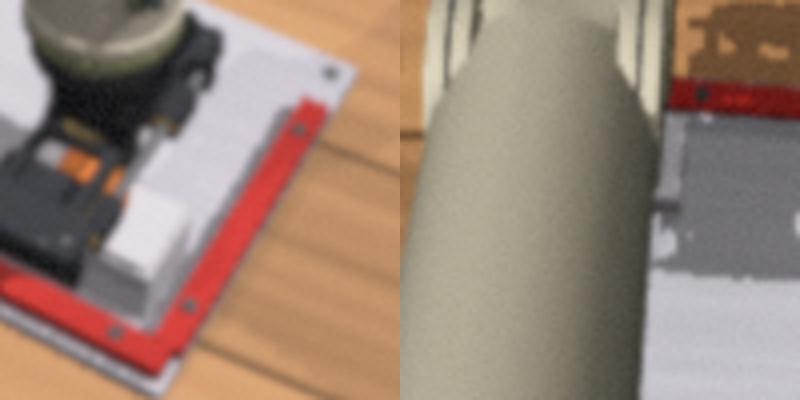

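```bash
python3 -m jog '[[0.3,0.3,0,0,0,0,-1],[0.3,0.3,0,0,0,0,-1],[0.2,0.3,0,0,0,0,-1],[0,0.1,0,0,0,0,-1],[0,0,0,0,0,0,-1],[0,0,0,0,0,0,-1]]';python3 go.py .604 .0468 .053 -.0674; python3 -m jog '[[0.1,0.1,0,0,0,0,-1],[0,0,0,0,0,0,-1],[0,0,0,0,0,0,-1]]';python3 go.py .604 .0468 .053 -.0674
```

```text
time: 17.75
ee_pos: [0.6005, 0.0431, 0.0531]
eef_rot: [0.731, 0.682, -0.001, -0.0]
ft_force: [-4.5, -1.0, 9.8]
width: 0.0554
t 17.75 pos [0.6005 0.0431 0.0531] F [-4.5 -1.   9.8] M [-0.36  0.84 -0.06] w 0.0554 toolyaw -0.0686
shift cm now-axes [0.39 0.33 0.01] after turn [0.39 0.33 0.01] turn [-0.0022  0.0009 -0.0012]
time: 18.12
ee_pos: [0.6016, 0.0437, 0.0531]
eef_rot: [0.731, 0.682, -0.001, -0.0]
ft_force: [-3.3, -2.6, 9.7]
width: 0.0556
t 18.12 pos [0.6016 0.0437 0.0531] F [-3.3 -2.6  9.7] M [-0.55  0.76  0.02] w 0.0556 toolyaw -0.0689
shift cm now-axes [0.32 0.22 0.01] after turn [0.32 0.22 0.01] turn [-0.002   0.0012 -0.0015]
```

```bash
for i in 1 ; do python3 -m jog '[[0.1,0.1,-0.03,0,0,0,-1],[0,0,0,0,0,0,-1],[0,0,0,0,0,0,-1]]' >/dev/null;python3 go.py .604 .0468 .053 -.0674; python3 -m jog '[[0.1,0.1,0,0,0,0,-1],[0,0,0,0,0,0,-1],[0,0,0,0,0,0,-1]]'>/dev/null;python3 go.py .604 .0468 .053 -.0674; done
```

```text
t 18.5 pos [0.6027 0.0446 0.0531] F [-3.2 -3.   6.2] M [-0.56  0.47 -0.09] w 0.0556 toolyaw -0.069
shift cm now-axes [0.23 0.12 0.01] after turn [0.23 0.12 0.01] turn [-0.002   0.0014 -0.0016]
t 18.88 pos [0.6037 0.0455 0.0531] F [-2.5 -3.   7.3] M [-0.54  0.5  -0.05] w 0.0559 toolyaw -0.0689
shift cm now-axes [0.13 0.02 0.01] after turn [0.13 0.02 0.01] turn [-0.002   0.0015 -0.0015]
```

```bash
python3 -m jog '[[0.1,0.1,0,0,0,0,-1],[0,0,0,0,0,0,-1],[0,0,0,0,0,0,-1]]' >/dev/null;python3 go.py .604 .0468 .053 -.0674; python3 -m jog '[[0.1,0.1,0,0,0,0,-1],[0,0,0,0,0,0,-1],[0,0,0,0,0,0,-1]]'>/dev/null;python3 go.py .604 .0468 .053 -.0674; python3 -m jog '[[0.1,0.1,0,0,0,0,-1],[0,0,0,0,0,0,-1],[0,0,0,0,0,0,-1]]'>/dev/null;python3 go.py .604 .0468 .053 -.0674
```

```text
t 19.25 pos [0.6048 0.0463 0.0531] F [-3.5 -3.2  6.4] M [-0.6   0.45 -0.03] w 0.0557 toolyaw -0.069
shift cm now-axes [ 0.04 -0.08  0.01] after turn [ 0.04 -0.08  0.01] turn [-0.002   0.0015 -0.0016]
t 19.62 pos [0.6058 0.0472 0.0531] F [-2.5 -1.2  6.4] M [-0.6   0.52 -0.06] w 0.0557 toolyaw -0.0691
shift cm now-axes [-0.05 -0.18  0.01] after turn [-0.05 -0.18  0.01] turn [-0.0021  0.0016 -0.0017]
t 20.0 pos [0.606  0.0474 0.0531] F [-9.  -4.8 11.1] M [-1.04  1.71 -0.17] w 0.0555 toolyaw -0.0699
shift cm now-axes [-0.07 -0.19  0.02] after turn [-0.07 -0.2   0.01] turn [-0.0041  0.0023 -0.0025]
```

```bash
python3 -m jog '[[0.1,0.05,0,0,0,0,-1],[0,0,0,0,0,0,-1],[0,0,0,0,0,0,-1]]' >/dev/null;python3 go.py .604 .0468 .053 -.0674; python3 -m jog '[[0.1,0.05,0,0,0,0,-1],[0,0,0,0,0,0,-1],[0,0,0,0,0,0,-1]]'>/dev/null;python3 go.py .604 .0468 .053 -.0674
```

```text
t 20.38 pos [0.6061 0.0474 0.0532] F [-10.5  -7.2  15.2] M [-1.6   2.35 -0.13] w 0.0559 toolyaw -0.0705
shift cm now-axes [-0.07 -0.2   0.02] after turn [-0.07 -0.2   0.02] turn [-0.0052  0.0033 -0.0031]
t 20.75 pos [0.6061 0.0474 0.0532] F [-14.5  -9.4  16.8] M [-2.11  3.04 -0.08] w 0.0556 toolyaw -0.0711
shift cm now-axes [-0.08 -0.2   0.02] after turn [-0.08 -0.2   0.02] turn [-0.0063  0.0042 -0.0037]
```

```bash
python3 -m jog '[[0.1,0,0,0,0,0,-1],[0.1,0,0,0,0,0,-1],[0,0,0,0,0,0,-1],[0,0,0,0,0,0,-1]]' >/dev/null;python3 go.py .604 .0468 .053 -.0674; python3 -m jog '[[0.1,0,0,0,0,0,-1],[0.1,0.05,0,0,0,0,-1],[0,0,0,0,0,0,-1],[0,0,0,0,0,0,-1]]'>/dev/null;python3 go.py .604 .0468 .053 -.0674
python3 - <<'E'
from bench import r
import cv2
for n in("scene","top"):
    p=r.camera(n);cv2.imwrite(f"pics/{n}8.png",p["frame"][:,:,::-1])
f=lambda im,x0,y0,w,h,k:cv2.resize(im[y0:y0+h,x0:x0+w],None,fx=k,fy=k,interpolation=cv2.INTER_CUBIC)
s=cv2.imread("pics/scene8.png")
cv2.imwrite("pics/crop8.png",f(s,270,190,90,90,6))
E
```

```text
t 21.25 pos [0.6062 0.0483 0.0532] F [-15.2 -12.1  18.4] M [-2.73  3.17  0.12] w 0.0556 toolyaw -0.0718
shift cm now-axes [-0.17 -0.21  0.02] after turn [-0.16 -0.21  0.02] turn [-0.0064  0.0054 -0.0043]
t 21.75 pos [0.6062 0.0484 0.0531] F [-19.2 -18.4  21.5] M [-3.85  3.91  0.46] w 0.0555 toolyaw -0.0725
shift cm now-axes [-0.17 -0.2   0.02] after turn [-0.17 -0.21  0.01] turn [-0.0078  0.0076 -0.0051]
```

View pics/crop8.png

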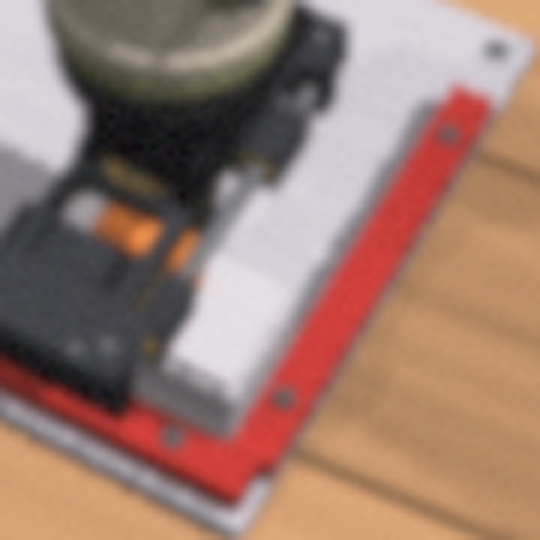

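Run:
```python
from bench import r
from h import *
import cv2
p=r.camera("scene")
k=9;X,Y=300,205
im=cv2.resize(p["frame"][Y:Y+65,X:X+65,::-1],None,fx=k,fy=k,interpolation=cv2.INTER_CUBIC)
raw=im.copy()
def dr(pts,c,cl=True):
    q=(proj(p,pts)-[X,Y]+.5)*k-.5
    cv2.polylines(im,[q.round().astype(int)],cl,c,1)
b=(.5022,-.0215,-.0674)
st=r.read_state();x,y,_=st["ee_pos"]
m=(x,y,-.07)
dr(W(m,rect(.056,.11,.062)),(0,255,0)); dr(W(m,rect(.056,.11,.028)),(0,255,255))
dr(W(b,[(-.095,.13,.028),(.125,.13,.028),(.125,-.145,.028)]),(255,0,0),False)
dr(W(b,[(-.095,.15,.028),(.125,.15,.028)]),(255,0,0),False)
cv2.imwrite("pics/crop9.png",im);cv2.imwrite("pics/crop9r.png",raw)
```

```text
(no output)
```

View pics/crop9.png

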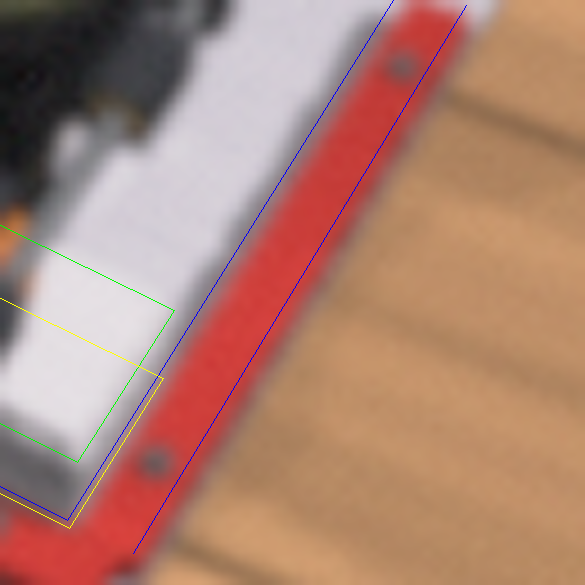

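View pics/crop9r.png

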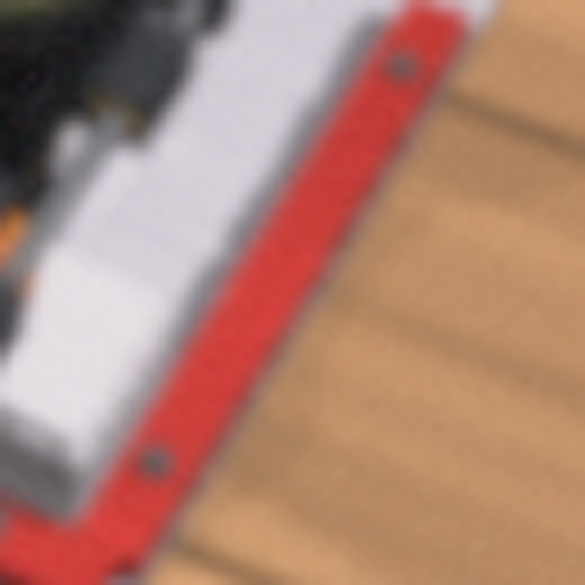

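Force and position suggest contact, but y could also be held by friction. I'll ease the far-fence push and the down force, then test y.

```bash
python3 -m jog '[[0,-0.1,-0.06,0,0,0,-1],[0,-0.1,-0.06,0,0,0,-1],[0,0,0,0,0,0,-1],[0,0,0,0,0,0,-1]]' >/dev/null;python3 go.py .604 .0468 .053 -.0674; python3 -m jog '[[0.1,0,0,0,0,0,-1],[0,0,0,0,0,0,-1],[0,0,0,0,0,0,-1]]'>/dev/null;python3 go.py .604 .0468 .053 -.0674
```

```text
t 22.4 pos [0.6059 0.0486 0.0534] F [ -2.8 -16.8   2.1] M [-3.87  0.77  0.29] w 0.0558 toolyaw -0.0726
shift cm now-axes [-0.19 -0.18  0.04] after turn [-0.19 -0.18  0.04] turn [-0.0037  0.0079 -0.0052]
t 22.77 pos [0.606  0.0486 0.0535] F [ -3.8 -19.5   4.5] M [-4.42  0.81  0.35] w 0.0551 toolyaw -0.0732
shift cm now-axes [-0.19 -0.18  0.05] after turn [-0.19 -0.18  0.05] turn [-0.0038  0.009  -0.0058]
```

```bash
python3 -m jog '[[0,0.1,0,0,0,0,-1],[0,0.1,0,0,0,0,-1],[0,0.05,0.02,0,0,0,-1],[0,0,0,0,0,0,-1],[0,0,0,0,0,0,-1],[0,0,0,0,0,0,-1]]' >/dev/null;python3 go.py .604 .0468 .053 -.0674; python3 -m jog '[[0,0.05,0,0,0,0,-1],[0,0,0,0,0,0,-1],[0,0,0,0,0,0,-1]]'>/dev/null;python3 go.py .604 .0468 .053 -.0674
```

```text
t 23.52 pos [0.6062 0.0485 0.0533] F [-16.8 -20.2  15.6] M [-4.4   3.63  0.5 ] w 0.0556 toolyaw -0.073
shift cm now-axes [-0.18 -0.21  0.03] after turn [-0.18 -0.21  0.03] turn [-0.0088  0.0089 -0.0056]
t 23.9 pos [0.6062 0.0484 0.0533] F [-20.1 -19.5  18.7] M [-4.32  4.17  0.53] w 0.056 toolyaw -0.0731
shift cm now-axes [-0.18 -0.21  0.03] after turn [-0.18 -0.21  0.03] turn [-0.0099  0.0089 -0.0057]
```

```bash
python3 -m jog '[[0,0,0,0,0,0,-1],[0,0,0,0,0,0,-1],[0,0,0,0,0,0,-1],[0,0,0,0,0,0,-1]]'>/dev/null;python3 go.py .604 .0468 .053 -.0674
python3 - <<'E'
from bench import r
import cv2
p=r.camera("scene")
cv2.imwrite("pics/scene10.png",p["frame"][:,:,::-1])
cv2.imwrite("pics/crop10.png",cv2.resize(p["frame"][190:280,270:360,::-1],None,fx=6,fy=6,interpolation=cv2.INTER_CUBIC))
E
```

```text
t 24.4 pos [0.6062 0.0485 0.0533] F [-19.8 -20.5  17.6] M [-4.31  4.17  0.52] w 0.0555 toolyaw -0.073
shift cm now-axes [-0.18 -0.21  0.03] after turn [-0.18 -0.21  0.03] turn [-0.0099  0.0089 -0.0056]
```

View pics/crop10.png

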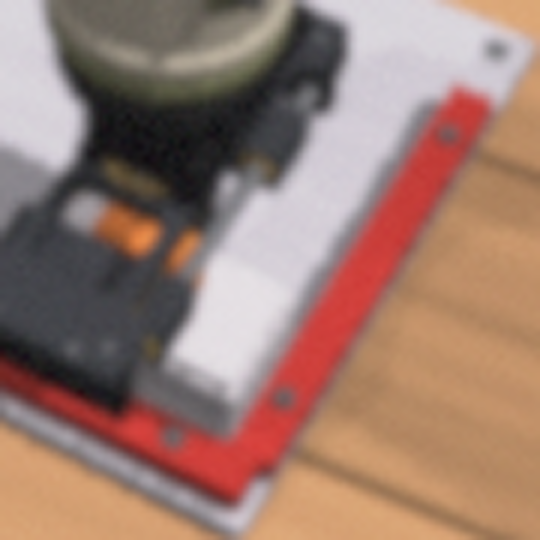

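View pics/scene10.png

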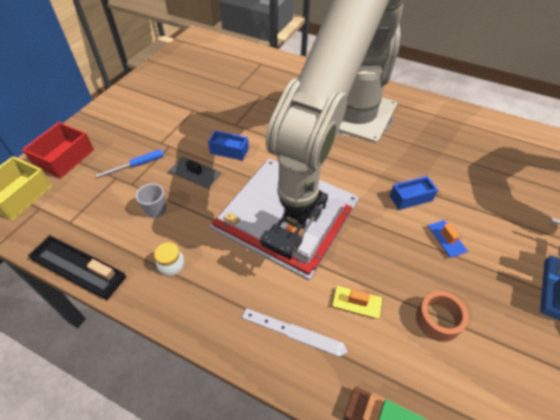

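The mould sits at the corner around (310,250) with the lid flat on top. The forces are steady and everything else is where it was, so I'm handing in.

```bash
python3 -c "
from bench import r
print(r.close_job()); s=r.read_state(); print(s['time'],s['ee_pos'],s['ft_force'],s['width'])"
```

```text
the job is handed in; nothing more can be done
None
the job is handed in; nothing more can be done
```

I put the orange-gripped aluminium lid on the open mould and pressed it down with about 60 N, then eased to 10 N; it looked flush on the rim. I then gripped the closed mould across its 56 mm width, turned it square, pushed it into the fence corner and handed in at about 24.4 s, still holding it there.

- **Forces:** The last reading on the tool was a steady 20 N against the far-fence push, 20 N against the left-fence push and 18 N from the downward press. These come from the wrist sensor, so they include plate friction; the forces on the fences themselves were not measured.
- **Left fence:** During the approach the mould first stuck on friction about 1 mm short. I pushed it on, then eased the far-fence and downward push; it held about 19 N sideways without moving, so it is bearing on the left fence.
- **Position:** The tool position puts the mould about 2 mm from the home I measured in the camera images, in both directions. That is within camera error, but it leaves only about 1.5 mm of the 3.5 mm allowed. The tool is about 0.006 rad off the plate's measured angle and tilts about 0.01 rad under load.
- **Lid and surroundings:** In the last pictures the lid looks flat on the mould, though the gripper hides part of it, and nothing else appears to have moved.

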